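# Mount the filter housing on the suction pump and clamp it

### The job

Take the filter housing out of its cradle, stand it upright on the cart with its oblong foot down, let go, and take it again from above. Set it on the pump's port and feel for the pocket by turning it a little until the foot drops fully home and the flange sits flush on the port; let go, swing the hinged clamp half shut round the two flanges, and then swing the latch on its end fully shut. Do not knock over or push aside the bottles and the tape roll.

Things in the scene. Friction and masses are not known exactly. Their poses are not given: they have to be found in the camera images.
- housing: Loose white plastic filter housing, 115 mm long, about 0.25 kg. Origin: centre of the foot's end face; z along its axis to the plain top. Along z: oblong foot 44 (x) by 34 mm (y), 12 mm long, its last 4 mm 40 by 30; round flange 72 mm across at 12 to 20 mm; cylinder 44 mm across at 20 to 115 mm. Mass centre at about 60 mm. Starts lying level, foot towards the robot and right.
- cradle: Fixed white cradle, base 80 (x) by 120 (y) by 8 mm high, origin under its centre. Two V supports, 8 mm thick, carry the housing's cylinder at 27 and 106 mm along the housing's z; its axis lies along cradle y, 55 mm above the cart. Between the supports the cylinder is free on both sides and 25 mm clear below.
- pump: Fixed suction pump, white and grey box 150 (x) by 160 (y) by 58 mm high, origin under the port axis; x points away from the robot at yaw 0, y left. The upright port and the clamp stand on it, all below 140 mm above the cart. Port pocket: long side roughly along pump x, turned by an unmeasured angle up to 0.26 rad either way, to be felt (or seen from above); the foot enters either way round.
- port_top (a point): Centre of the port's flat top face, 85 mm above the cart. Port flange 72 mm across; in it, centred here, an oblong pocket 48 by 38 mm, 14 mm deep. The foot enters within about 2 mm and 5 degrees. Seated, the housing's origin is 12 mm below this point; unseated, level with it. The fixed rear half of the clamp rises 8 mm above the face behind it (+x) at 41 to 47 mm radius.
- clamp_jaw (a joint): Angle of the swinging front half of the aluminium clamp ring about its upright hinge: 0 = shut round the flanges (hard stop), grows as it opens, clockwise seen from above (free end out towards the robot and left). Starts at 1.0 to 1.4 rad; friction holds it (1 to 2 N at the handle moves it). Its upper lip passes over the flange only if the housing is fully seated.
- jaw_hinge (a point): On the upright hinge axis of the clamp half, at the height of the port's top face; 54 mm to the left (pump +y) of the port axis.
- jaw_handle (a point): Top centre of the clamp half's upright black handle post, 12 mm across, 42 mm of it free below this point; 54 mm above the port's top face. With the jaw shut it stands 71 mm in front (pump -x) and 41 mm to the right (pump -y) of the port axis. Push it about jaw_hinge, anticlockwise seen from above, to shut the jaw.
- latch (a joint): Angle of the steel latch bar relative to the clamp half: 0 = shut, hooked round the lug of the rear half (hard stop), grows as it opens, clockwise seen from above. Starts at 1.2 to 1.6 rad; friction holds it (about 1 N at the post moves it). It rides on the clamp half's free end.
- latch_pivot (a point): On the latch's upright pivot axis at the free end of the clamp half, at the height of the port's top face; with the jaw shut 14 mm in front and 56 mm to the right of the port axis.
- latch_handle (a point): Top centre of the latch's upright black post, 12 mm across, 45 mm of it free below this point; 54 mm above the port's top face, 63 mm from latch_pivot. With jaw and latch shut it is 46 mm behind (pump +x) and 74 mm to the right of the port axis. Push it about latch_pivot, anticlockwise seen from above, to shut the latch; this also presses the jaw shut.
- soap_bottle: Bystander: white bottle 55 mm across, 136 mm high, origin under its centre; on the left.
- saline_bottle: Bystander: white bottle 45 mm across, 126 mm high, origin under its centre; on the right.
- capped_bottle: Bystander: bottle with a coloured cap, 49 mm across, 134 mm high, origin under its centre; on the right.
- tape_roll: Bystander: roll of tape lying flat, 104 mm across, 25 mm high, origin under its centre; at the front edge of the cart.

How it is judged:
By the outcome, as a careful person would: the job done as asked, in the order asked, and still so for the second after the job is handed in, with the robot touching nothing.
It also fails if it takes over 72 s, if anything falls off the work surface, if the arm or the gripper's body presses on something with over 40 N, if the wrist force passes 120 N, or if a joint passes its speed limit or range.

### The arm

A 7-joint arm with a two-finger parallel gripper is mounted at the origin on a cart in front of the work surface, level with it; the furniture and walls round the work are solid. World frame = base frame: x ahead of the robot, y to its left, z up, the work surface at z = 0. Lengths are in mm, angles in rad, forces in N, time in s.
With the tool pointing down it reaches from about 400 to 900 mm from the base axis. Payload 5.5 kg.
Tool frame: the origin (TCP) lies at the very end of the fingers, on their centre line; the grasp point (between the pads) lies 19 mm behind it; z points along the fingers, y is the direction in which the jaws open and shut (so a half turn about z gives the same grasp; the last joint's range is limited). The gripper opens to 92 mm and grips with 3 to 60 N. Pads are 19 mm wide; open, the fingers measure 130 mm over their backs; the gripper's body (75 mm by 190 mm) begins 47 mm behind the grasp point.
Start: joints at [1.369, 0.501, -0.427, 1.55, 0.221, 1.138, -0.21], TCP at [291.39, -581.026, 226.729] pointing down, gripper open.
Joint ranges: [-2.88, 2.88], [-0.31, 2.03], [-1.54, 1.56], [0.2, 2.42], [-1.41, 4.55], [0.19, 2.02], [-2.57, 2.57]. Speed limits (rad/s): [2.57, 2.57, 3.14, 3.14, 3.14, 3.14, 3.14].

### API

Orientations are given as a rotation vector (axis times angle).
In Python, from station import telemetry, snapshot, robot, find_in, mark_of gives the robot as it stands.
- The arm moves only by the shell command python3 -m crank 'ROWS' [FORCE]. ROWS is a JSON object of lists of equal length, an entry for each row: "gripper": the gripper's target within -1 to 1 (fully open at 1, half-way at 0, shut at -1); "translation": the shift along the tool's x, y, z each as a share of 30 cm, from -1 to 1, a list of three; "turn": the turn, a rotation vector about the tool's x, y, z each as a share of pi/4 rad, from -1 to 1, a list of three. A call has 1 to 12 rows; each row is the pose to reach, as a shift and turn from the pose commanded when the call began, along the tool's axes at that moment; what a row does not reach only later rows make up. A row lasts 1/12 s, in which the tool goes at most 41.7 mm and 7.16 degrees, less where a joint would pass 70% of its speed; a pose out of reach is approached as far as the arm can. A call with a number of a shift or a turn outside -1 to 1 is refused whole. A call with a gripper value outside its range is refused whole. The fingers move at their own pace and stop on an object; FORCE is the grip in N (left out, the last holds). Time passes only in rows, so rows that repeat a pose let the fingers close. It gives the time, the measured TCP pose, the force and the opening at its end, in the units of the state.
- telemetry.get_obs(): the state, without advancing time (a new reading comes with each control period).
- snapshot(name): name is "side" or "top"; returns a dict with "frame" (384x512x3 uint8, red, green, blue), "range_z" (384x512 float32, mm along the optical axis (not along the pixel's ray), 0 where there is no reading), "vfov" (degrees; the focal length in pixels is half the picture's height over the tangent of half this angle, whatever the lens; pixels are square), "cx", "cy" (the principal point, pixels), "k1" (the pictures are not rectified: a ray, as slopes to the right and down, at radius r is drawn at 1 + k1 r^2 times it, then the intrinsics apply), "cam_to_world" (4x4, takes a point from camera to world coordinates). Camera axes: x right, y down, z forward; pixel columns grow to the right and rows downward; lengths in mm; the calibration is good to about 2 mm. A picture is of the moment at which its call begins.
- robot.sign_off(): hands the job in, once; it reports no verdict.
Trained networks look in the newest picture that a camera, given by its name, has taken for a name from the list of things; names that differ only in an ending like _2 or _b are one class to them, and where a whole thing is asked for, a point or a joint stands for the part that bears it (a point fixed in the world has none). Each returns a list of dicts, best first, with "score" (0 to 1); they miss things now and then, are a little off and sometimes report something else, mostly with a low value. They report only what shows in the picture. A call takes as long as a camera call.
- find_in(camera, query): "location" ([x, y, z] in mm, in world coordinates, good to about 4 mm: the middle of the surface that is visible of it).
- mark_of(camera, query): "location" ([x, y, z] in mm, in world coordinates, good to about 4 mm: a listed point, or the origin of a listed thing).
The state is a dict: "clock": time; "joint_pos": joint angles; "qvel": joint speeds; "joint_torque": joint torques, N m; "position": TCP position; "orientation": TCP orientation; "wrist_force": force on the tool from outside, world axes, zero at the start; "ft_torque": the same for the moment, N m; "width": finger opening in mm.
Only numpy, scipy, OpenCV 4.12 (cv2) and the standard library are available. Lean on these libraries where they do the work, as an engineer would, in place of code of your own. Each camera call takes 0.05 s, during which the arm holds its last target. There are 200 camera calls.

## Working session

There is one attempt and no reset: what is moved stays moved. The work goes in short steps, Python scripts to look and compute and a shell command to move; the robot and the scene stay as the last step left them, time stands still between calls to the robot, and variables do not carry over. Pictures are saved under pics/ and viewed, about 8 in all and at most 12, crops included, and the job is handed in when it is done.

```bash
mkdir -p pics; ls
cat > look.py <<'E'
import numpy as np,cv2
from station import telemetry,snapshot,robot,find_in,mark_of
def world(s,u,v):
    f=s["frame"].shape[0]/2/np.tan(np.radians(s["vfov"])/2)
    x,y=(u-s["cx"])/f,(v-s["cy"])/f
    a,b=x,y
    for _ in range(20):
        k=1+s["k1"]*(a*a+b*b); a,b=x/k,y/k
    return a,b
def cloud(s):
    h,w=s["range_z"].shape
    u,v=np.meshgrid(np.arange(w),np.arange(h))
    a,b=world(s,u.astype(float),v.astype(float))
    z=s["range_z"]; P=np.stack([a*z,b*z,z,np.ones_like(z)],-1)@np.array(s["cam_to_world"]).T
    P=P[...,:3]; P[z==0]=np.nan
    return P
E
python3 - <<'E'
from look import *
S={}
for c in ("side","top"):
    s=snapshot(c);S[c]=s
    cv2.imwrite(f"pics/{c}0.png",s["frame"][...,::-1])
    print(c,np.round(s["cam_to_world"],2).tolist(),s["vfov"],s["k1"])
    for q in ["housing","cradle","pump","port_top","jaw_hinge","jaw_handle","latch_pivot","latch_handle","soap_bottle","saline_bottle","capped_bottle","tape_roll"]:
        print(c,q,[(round(d["score"],2),np.round(d["location"]).tolist()) for d in mark_of(c,q)[:2]])
    np.savez(f"{c}0.npz",P=cloud(s),f=s["frame"])
print(telemetry.get_obs())
a=np.hstack([S[c]["frame"] for c in S])[...,::-1]
E
```

```text
pics
side [[-1.0, 0.01, -0.02, 526.61], [0.02, 0.62, -0.79, 860.75], [-0.0, -0.79, -0.62, 778.09], [0.0, 0.0, 0.0, 1.0]] 56.708334426761645 -0.07784763270098773
side housing [(0.95, [419.0, -268.0, 54.0])]
side cradle [(0.82, [448.0, -218.0, -2.0])]
side pump [(0.59, [527.0, 134.0, 0.0]), (0.53, [424.0, -269.0, 53.0])]
side port_top [(0.82, [527.0, 136.0, 85.0])]
side jaw_hinge [(0.55, [539.0, 190.0, 87.0])]
side jaw_handle [(0.76, [444.0, 261.0, 139.0])]
side latch_pivot [(0.57, [429.0, 193.0, 85.0])]
side latch_handle [(0.64, [367.0, 196.0, 135.0]), (0.26, [384.0, -46.0, 1.0])]
side soap_bottle [(0.79, [385.0, 358.0, -4.0])]
side saline_bottle [(0.55, [636.0, -370.0, 0.0]), (0.55, [382.0, 358.0, -1.0])]
side capped_bottle [(0.57, [560.0, -372.0, -3.0])]
side tape_roll [(0.63, [385.0, -45.0, 3.0])]
top [[0.0, -1.0, 0.06, 415.61], [-1.0, -0.0, 0.01, -10.62], [-0.01, -0.06, -1.0, 1232.4], [0.0, 0.0, 0.0, 1.0]] 54.59273648924261 -0.08364108832188435
top housing [(0.68, [422.0, -267.0, 51.0])]
top cradle [(0.59, [448.0, -212.0, -2.0])]
top pump [(0.85, [528.0, 133.0, 0.0])]
top port_top
[... 462 characters left out ...]
, -2.0])]
{'clock': 1.3, 'joint_pos': array([ 1.36920978,  0.50092375, -0.42700125,  1.5504009 ,  0.2208127 ,
        1.13828689, -0.21027373]), 'qvel': array([ 0.00106917, -0.00023293, -0.00095479,  0.00038427, -0.00077514,
        0.00068463,  0.0007771 ]), 'joint_torque': array([ 4.91979081e-04, -5.66458905e+01, -5.81056103e+00, -2.79502398e+01,
       -6.65356102e-02,  2.07164028e-02,  6.08946766e-05]), 'position': array([ 291.38386788, -581.03204527,  226.71349041]), 'orientation': array([-3.05711771e+00, -7.23625727e-01, -5.46348790e-05]), 'wrist_force': array([1.02455925, 0.67476929, 0.51615079]), 'ft_torque': array([ 0.03979355,  0.03334801, -0.01923739]), 'width': 91.81926548030823}
```

View pics/top0.png

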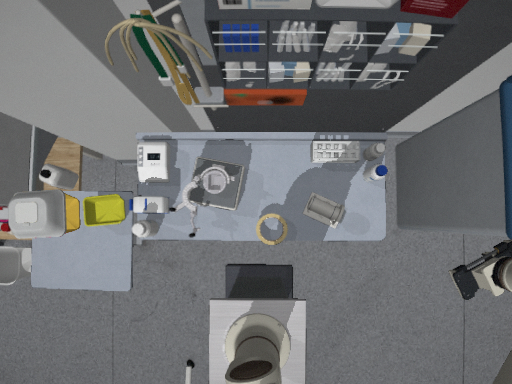

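View pics/side0.png

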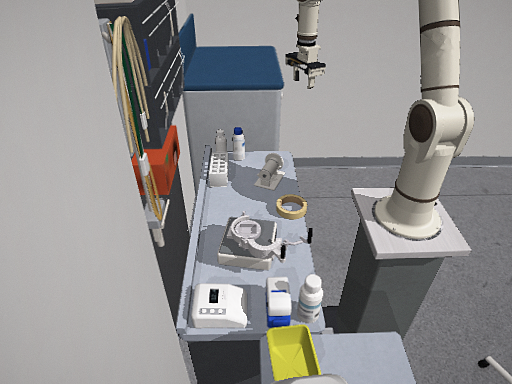

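Run:
```python
from look import *
from scipy.spatial.transform import Rotation as R
print(np.round(R.from_rotvec([-3.05711771,-0.723625727,0]).as_matrix(),3))
for c in ("top","side"):
    P=np.load(f"{c}0.npz")["P"].reshape(-1,3)
    def pca(m,n):
        q=P[m]
        c_=q.mean(0);w,V=np.linalg.eigh(np.cov(q[:,:2].T));print(c,n,len(q),np.round(c_,1),"ang",np.arctan2(V[1,1],V[0,1]),np.sqrt(w), q.min(0).round(),q.max(0).round())
    r=np.hypot(P[:,0]-448,P[:,1]+215)<90
    pca(r&(P[:,2]>60)&(P[:,2]<80),"cylinder>60")
    pca(r&(P[:,2]>72)&(P[:,2]<80),"cyl top")
    pca(r&(P[:,2]>81)&(P[:,2]<100),"flange top")
    pca(np.hypot(P[:,0]-530,P[:,1]-134)<34*1.0*(abs(P[:,2]-85)<4),"port face")
    pca((np.hypot(P[:,0]-530,P[:,1]-134)<34)&(P[:,2]>66)&(P[:,2]<77),"pocket")
    pca((np.hypot(P[:,0]-530,P[:,1]-134)<150)&(P[:,2]>52)&(P[:,2]<62),"box top")
    pca((np.hypot(P[:,0]-443,P[:,1]-257)<18)&(P[:,2]>128),"jawh")
    pca((np.hypot(P[:,0]-368,P[:,1]-195)<18)&(P[:,2]>128),"latchh")
```

```text
[[ 0.894  0.448 -0.   ]
 [ 0.448 -0.894  0.   ]
 [ 0.    -0.    -1.   ]]
top cylinder>60 467 [ 446.  -212.8   72.6] ang 1.137861976636379 [13.46146745 33.08353226] [ 397. -273.   60.] [ 485. -155.   80.]
top cyl top 295 [ 447.2 -211.1   75.4] ang 1.1637728143808634 [10.38952219 32.20228039] [ 400. -273.   72.] [ 478. -157.   80.]
top flange top 55 [ 430.3 -249.7   87.3] ang 1.3304829190735903 [14.04195968 16.6536261 ] [ 403. -268.   81.] [ 462. -165.   95.]
top port face 174 [531.1 132.   85.4] ang 1.344344261384755 [19.69648614 21.10954295] [498. 101.  81.] [564. 167.  89.]
top pocket 166 [530.3 136.7  73.1] ang 2.9076817339699597 [10.60296493 14.02473026] [508. 118.  68.] [553. 156.  77.]
top box top 1289 [522.8 129.9  58. ] ang 1.2153421781975862 [47.21841214 48.8548031 ] [446.  47.  52.] [613. 219.  62.]
top jawh 15 [442.7 254.9 138.1] ang 1.5011251176974896 [3.05187679 3.42478872] [437. 250. 132.] [447. 262. 142.]
top latchh 13 [365.3 196.2 138.3] ang -2.7593267087417455 [2.70311186 3.18671493] [361. 193. 131.] [370. 201. 143.]
side cylinder>60 262 [ 444.3 -207.5   71.7] ang 1.1
[... 229 characters left out ...]
 426.6 -250.9   86.7] ang 2.7047669355103845 [ 3.21448023 12.70977963] [ 407. -264.   82.] [ 447. -235.   93.]
side port face 172 [531.6 131.3  85.2] ang 1.2023286948172893 [19.16909054 20.47874604] [497. 100.  81.] [562. 166.  88.]
side pocket 127 [527.  126.1  73.2] ang 2.9441301251578254 [ 8.64618842 14.16839719] [505. 112.  69.] [551. 158.  77.]
side box top 886 [530.1 147.3  57.6] ang -2.526399368503504 [36.54151755 56.0284871 ] [447.  52.  52.] [611. 223.  62.]
side jawh 29 [442.3 258.6 135.8] ang 2.008960025272672 [3.22054224 3.40160518] [437. 251. 128.] [448. 263. 141.]
side latchh 23 [366.  199.  135.7] ang 2.1333851343620345 [2.55623331 3.1156463 ] [362. 193. 128.] [370. 203. 141.]
```

Top: housing in its cradle at about pixel (325,209), port at (214,180), the jaw and latch open towards (190,235), tape at (271,229). Side: agrees, with the port at (247,230) and the handles at (283,252) and (310,235). The networks match both pictures.

```bash
cat > plan.py <<'E'
import numpy as np
from station import telemetry
from scipy.spatial.transform import Rotation as R
def tool(yaw,tilt=0):
    "tool x at heading yaw (deg), z down, then tilt (deg) about tool y"
    return R.from_euler('z',yaw,degrees=True)*R.from_euler('x',180,degrees=True)*R.from_euler('y',tilt,degrees=True)
def rows(p,r,frm=None):
    o=telemetry.get_obs()
    p0,r0=frm if frm else (o["position"],R.from_rotvec(o["orientation"]))
    d=r0.inv().apply(np.array(p)-p0)/300; t=(r0.inv()*r).as_rotvec()/(np.pi/4)
    print("T",d.round(4).tolist(),"turn",t.round(4).tolist())
    return p,r
def state():
    o=telemetry.get_obs(); m=R.from_rotvec(o["orientation"]).as_matrix()
    print("t",round(o["clock"],2),"p",o["position"].round(1),"yaw",np.degrees(np.arctan2(m[1,0],m[0,0])).round(2),"z",m[:,2].round(3),"F",o["wrist_force"].round(1),"M",o["ft_torque"].round(2),"w",round(o["width"],1),"q",o["joint_pos"].round(2))
E
python3 - <<'E'
from look import *; from plan import *
a=rows([370,-395,220],tool(45.9)); b=rows([448,-209.5,140],tool(65.2),a); c=rows([448,-209.5,120],tool(65.2,-25),b)
c=rows([448,-209.5,37.8],tool(65.2,-25),c)
P=np.load("top0.npz")["P"].reshape(-1,3); u=np.array([.42,.907]); d=P[:,:2]-[421,-267.5]
s=d@u; t=d@[-.907,.42]
for lo in range(-5,125,10):
    m=(s>lo)&(s<lo+10)
    print(lo,[int(P[m&(abs(t-k)<4)][:,2].max()) if (m&(abs(t-k)<4)).any() else None for k in range(-48,49,8)])
m=(abs(P[:,0]-590)<60)&(abs(P[:,1]+90)<80)&(P[:,2]<300);print("free?",np.nanpercentile(P[m][:,2],[1,50,99,100]))
for c in("top","side"):
    P=np.load(c+"0.npz")["P"].reshape(-1,3)
    m=(np.hypot(P[:,0]-530,P[:,1]-134)<150)&(abs(P[:,2]-57.5)<4)
    print(cv2.minAreaRect(P[m][:,:2].astype(np.float32)))
    m=(np.hypot(P[:,0]-530,P[:,1]-134)<33)&(P[:,2]<80)&(P[:,2]>66)
    print(cv2.minAreaRect(P[m][:,:2].astype(np.float32)))
E
```

```text
T [0.5122, -0.4368, 0.0224] turn [0.0, -0.0, -0.4281]
T [0.625, -0.2436, 0.2667] turn [0.0, 0.0, -0.4289]
T [0.0, -0.0, 0.0667] turn [0.0, -0.5556, -0.0]
T [0.1158, -0.0, 0.2483] turn [0.0, 0.0, 0.0]
-5 [5, -1, 7, 72, 72, 74, 72, 73, 74, 12, 7, 8, 0]
5 [2, 8, 81, 87, 90, 93, 93, 93, 85, 82, 76, 10, 0]
15 [1, 8, 78, 86, 91, 92, 94, 90, 89, 84, 73, 7, 5]
25 [1, 9, 49, 66, 76, 78, 78, 76, 74, 50, 48, 9, 0]
35 [0, 11, 13, 66, 76, 76, 81, 79, 71, 54, 9, 11, 3]
45 [2, 10, 11, 68, 73, 78, 79, 76, 76, 57, 13, 9, 2]
55 [1, 9, 10, 64, 72, 78, 80, 80, 72, 55, 12, 8, 0]
65 [5, 10, 12, 61, 74, 80, 79, 82, 76, 58, 12, 9, 0]
75 [0, 9, 10, 63, 76, 79, 82, 80, 75, 61, 12, 6, 2]
85 [0, 8, 11, 64, 77, 80, 80, 78, 73, 59, 11, 9, 4]
95 [1, 7, 46, 63, 73, 77, 80, 79, 73, 63, 46, 10, 1]
105 [-1, 11, 52, 63, 70, 78, 79, 81, 77, 59, 47, 9, 2]
115 [-1, 6, 7, 58, 62, 70, 67, 72, 64, 10, 9, 8, 3]
free? [-7.40611012 -1.43653813  4.07587175  6.35045591]
((529.3095703125, 135.29608154296875), (157.05813598632812, 145.91964721679688), 79.56641387939453)
((529.1746826171875, 137.05299377441406), (36.67808151245117, 49.10416030883789), 87.1329574584961)
((528.5435180664062, 136.68161010742188), (156.6431427001953, 138.29434204101562), 79.46832275390625)
((528.2528686523438, 127.41324615478516), (28.997377395629883, 46.90669631958008), 86.63911437988281)
```

```bash
python3 -m crank '{"gripper":[1,1,1,1,1,1],"translation":[[0.512,-0.437,0.022],[0.512,-0.437,0.022],[0.512,-0.437,0.022],[0.512,-0.437,0.022],[0.512,-0.437,0.022],[0.512,-0.437,0.022]],"turn":[[0,0,-0.428],[0,0,-0.428],[0,0,-0.428],[0,0,-0.428],[0,0,-0.428],[0,0,-0.428]]}' 40
python3 -m crank '{"gripper":[1,1,1,1,1,1,1],"translation":[[0.625,-0.244,0.2],[0.625,-0.244,0.2],[0.625,-0.244,0.2],[0.625,-0.244,0.2],[0.625,-0.244,0.2],[0.625,-0.244,0.2],[0.625,-0.244,0.2]],"turn":[[0,0,-0.429],[0,0,-0.429],[0,0,-0.429],[0,0,-0.429],[0,0,-0.429],[0,0,-0.429],[0,0,-0.429]]}'
python3 - <<'E'
from plan import *
state(); a=rows([447,-210.6,140],tool(65.2,-30)); rows([447,-210.6,38.5],tool(65.2,-30),a)
E
```

```text
clock: 1.8
position: [374.3, -386.5, 220.6]
orientation: [-2.884, -1.24, -0.004]
wrist_force: [0.9, 1.1, 1.1]
width: 91.8
clock: 2.38
position: [448.7, -206.3, 159.8]
orientation: [-2.64, -1.7, -0.001]
wrist_force: [0.4, 0.3, -0.2]
width: 91.7
t 2.38 p [ 448.7 -206.3  159.8] yaw 65.57 z [-0.     0.001 -1.   ] F [ 0.4  0.3 -0.2] M [-0.04 -0.04  0.01] w 91.7 q [ 0.98  0.36 -0.71  1.99  0.3   0.9  -0.32]
T [-0.0156, 0.0007, 0.0661] turn [0.0012, -0.6679, 0.0083]
T [0.1692, -0.0, 0.293] turn [0.0, 0.0, 0.0]
```

```bash
python3 -m crank '{"gripper":[1,1,1,1,1,1,1],"translation":[[-0.0156,0,0.066],[-0.0156,0,0.066],[-0.0156,0,0.066],[-0.0156,0,0.066],[-0.0156,0,0.066],[-0.0156,0,0.066],[-0.0156,0,0.066]],"turn":[[0,-0.667,0],[0,-0.667,0],[0,-0.667,0],[0,-0.667,0],[0,-0.667,0],[0,-0.667,0],[0,-0.667,0]]}'
python3 - <<'E'
from plan import *
state(); rows([447,-210.6,38.5],tool(65.2,-30))
E
```

```text
clock: 2.97
position: [445.5, -214.7, 140.1]
orientation: [2.354, 1.504, -0.63]
wrist_force: [-0.2, 0.1, 1.2]
width: 92.0
t 2.97 p [ 445.5 -214.7  140.1] yaw 65.16 z [-0.211 -0.452 -0.867] F [-0.2  0.1  1.2] M [ 0.51 -0.28  0.04] w 92.0 q [ 0.47  0.48 -0.53  1.97  0.77  1.16 -0.94]
T [0.1815, -0.0008, 0.2864] turn [-0.0022, -0.0014, -0.0007]
```

```bash
python3 -m crank '{"gripper":[1,1,1,1,1,1,1,-1,-1,-1,-1,-1],"translation":[[0.06,0,0.095],[0.12,0,0.19],[0.15,0,0.24],[0.181,0,0.286],[0.181,0,0.286],[0.181,0,0.286],[0.181,0,0.286],[0.181,0,0.286],[0.181,0,0.286],[0.181,0,0.286],[0.181,0,0.286],[0.181,0,0.286]],"turn":[[0,0,0],[0,0,0],[0,0,0],[0,0,0],[0,0,0],[0,0,0],[0,0,0],[0,0,0],[0,0,0],[0,0,0],[0,0,0],[0,0,0]]}' 40
python3 - <<'E'
from plan import *
state()
E
```

```text
clock: 3.97
position: [447.9, -209.9, 39.3]
orientation: [2.351, 1.504, -0.63]
wrist_force: [-0.8, -0.3, 0.2]
width: 63.3
t 3.97 p [ 447.9 -209.9   39.3] yaw 65.18 z [-0.209 -0.454 -0.866] F [-0.8 -0.3  0.2] M [ 0.55 -0.35  0.02] w 63.3 q [ 0.41  0.66 -0.46  2.    0.91  1.04 -1.11]
```

```bash
python3 -m crank '{"gripper":[-1,-1,-1,-1,-1,-1,-1,-1,-1,-1,-1,-1],"translation":[[0,0,0],[0,0,0],[0,0,0],[0,0,0],[0,0,0],[0,0,0],[-0.05,0,-0.087],[-0.1,0,-0.173],[-0.15,0,-0.26],[-0.2,0,-0.346],[-0.25,0,-0.433],[-0.25,0,-0.433]],"turn":[[0,0,0],[0,0,0],[0,0,0],[0,0,0],[0,0,0],[0,0,0],[0,0,0],[0,0,0],[0,0,0],[0,0,0],[0,0,0],[0,0,0]]}'
python3 - <<'E'
from plan import *
state()
a=rows([520,-150,230],tool(30,-10)); b=rows([590,-90,230],tool(-8.5,20),a);  c=rows([580,-90,200],tool(-8.5,60),b)
E
```

```text
clock: 4.97
position: [449.6, -209.7, 193.5]
orientation: [2.351, 1.5, -0.624]
wrist_force: [1.5, -0.4, -2.5]
width: 43.4
t 4.97 p [ 449.6 -209.7  193.5] yaw 64.98 z [-0.205 -0.455 -0.866] F [ 1.5 -0.4 -2.5] M [ 0.75 -0.5  -0.01] w 43.4 q [ 0.49  0.41 -0.56  1.93  0.72  1.24 -0.86]
T [0.1813, 0.1303, -0.2441] turn [0.2755, 0.4268, 0.7358]
T [0.2975, -0.0565, -0.0525] turn [-0.0754, 0.6412, 0.8618]
T [-0.0652, 0.0049, 0.0827] turn [0.0, 0.8889, -0.0]
```

```bash
python3 -m crank '{"gripper":[-1,-1,-1,-1,-1,-1,-1,-1],"translation":[[0.03,0.02,-0.04],[0.06,0.04,-0.08],[0.09,0.065,-0.12],[0.12,0.087,-0.16],[0.15,0.11,-0.2],[0.181,0.13,-0.244],[0.181,0.13,-0.244],[0.181,0.13,-0.244]],"turn":[[0.276,0.427,0.736],[0.276,0.427,0.736],[0.276,0.427,0.736],[0.276,0.427,0.736],[0.276,0.427,0.736],[0.276,0.427,0.736],[0.276,0.427,0.736],[0.276,0.427,0.736]]}'
python3 -m crank '{"gripper":[-1,-1,-1,-1,-1,-1,-1,-1,-1],"translation":[[0.05,0,-0.01],[0.1,-0.01,-0.02],[0.15,-0.02,-0.03],[0.2,-0.03,-0.04],[0.25,-0.04,-0.05],[0.3,-0.056,-0.052],[0.3,-0.056,-0.052],[0.3,-0.056,-0.052],[0.3,-0.056,-0.052]],"turn":[[-0.075,0.641,0.862],[-0.075,0.641,0.862],[-0.075,0.641,0.862],[-0.075,0.641,0.862],[-0.075,0.641,0.862],[-0.075,0.641,0.862],[-0.075,0.641,0.862],[-0.075,0.641,0.862],[-0.075,0.641,0.862]]}'
python3 - <<'E'
from plan import *
state();rows([580,-90,200],tool(-8.5,60))
E
```

```text
clock: 5.63
position: [517.1, -150.3, 224.1]
orientation: [2.982, 0.803, -0.273]
wrist_force: [-0.3, -0.6, -2.3]
width: 43.6
clock: 6.38
position: [586.0, -89.6, 222.6]
orientation: [3.064, -0.22, 0.52]
wrist_force: [-0.3, -1.5, -1.7]
width: 43.1
t 6.38 p [586.  -89.6 222.6] yaw -8.2 z [ 0.327 -0.049 -0.944] F [-0.3 -1.5 -1.7] M [ 0.1   0.56 -0.02] w 43.1 q [ 0.53  0.21 -0.48  2.01  0.21  0.62 -1.8 ]
T [-0.0434, 0.0039, 0.0646] turn [-0.0022, 0.9048, 0.006]
```

```bash
python3 - <<'E'
from plan import *
rows([616,-92.5,150],tool(-8.5,60))
E
python3 -m crank '{"gripper":[-1,-1,-1,-1,-1,-1,-1,-1,-1],"translation":[[0,0,0.05],[-0.01,0,0.1],[-0.02,0,0.15],[-0.03,0,0.2],[-0.035,0,0.22],[-0.04,0,0.25],[-0.04,0,0.25],[-0.04,0,0.25],[-0.04,0,0.25]],"turn":[[0,0.9,0],[0,0.9,0],[0,0.9,0],[0,0.9,0],[0,0.9,0],[0,0.9,0],[0,0.9,0],[0,0.9,0],[0,0.9,0]]}'
python3 - <<'E'
from plan import *
state();rows([616,-92.5,100],tool(-8.5,60))
E
```

```text
T [0.0148, -0.0053, 0.2616] turn [-0.0022, 0.9048, 0.006]
clock: 7.13
position: [605.6, -120.4, 245.5]
orientation: [2.917, -0.146, 1.107]
wrist_force: [0.2, -0.1, -2.8]
width: 43.2
t 7.13 p [ 605.6 -120.4  245.5] yaw -6.21 z [ 0.661 -0.05  -0.749] F [ 0.2 -0.1 -2.8] M [ 0.14  1.17 -0.02] w 43.2 q [ 1.34  0.28 -1.25  2.24  1.18  0.19 -2.57]
T [-0.3033, -0.0881, 0.3812] turn [-0.0669, 0.411, 0.028]
```

Run:
```python
from plan import *
a=rows([560,-100,240],tool(10,20)); b=rows([510,-90,230],tool(50,15),a); c=rows([505,-80,200],tool(70,45),b)
```

```text
T [-0.1309, -0.0532, -0.0902] turn [0.1583, -0.4782, -0.3061]
T [-0.1602, -0.0618, -0.0228] turn [0.2674, -0.1066, -0.848]
T [-0.0116, -0.0342, 0.1004] turn [0.2248, 0.6598, -0.3893]
```

```bash
python3 -m crank '{"gripper":[-1,-1,-1,-1,-1,-1,-1],"translation":[[-0.03,-0.01,-0.02],[-0.06,-0.02,-0.04],[-0.09,-0.03,-0.06],[-0.131,-0.053,-0.09],[-0.131,-0.053,-0.09],[-0.131,-0.053,-0.09],[-0.131,-0.053,-0.09]],"turn":[[0.158,-0.478,-0.306],[0.158,-0.478,-0.306],[0.158,-0.478,-0.306],[0.158,-0.478,-0.306],[0.158,-0.478,-0.306],[0.158,-0.478,-0.306],[0.158,-0.478,-0.306]]}'
python3 - <<'E'
from plan import *
state();rows([510,-90,230],tool(50,15))
E
```

```text
clock: 7.72
position: [560.6, -99.5, 239.3]
orientation: [-3.049, -0.261, -0.54]
wrist_force: [0.7, 0.5, -2.1]
width: 43.4
t 7.72 p [560.6 -99.5 239.3] yaw 9.76 z [ 0.338  0.063 -0.939] F [ 0.7  0.5 -2.1] M [-0.05  0.57 -0.02] w 43.4 q [ 1.39  0.55 -1.49  2.01  0.69  0.81 -1.8 ]
T [-0.1617, -0.0599, -0.026] turn [0.2644, -0.1103, -0.8526]
```

```bash
python3 -m crank '{"gripper":[-1,-1,-1,-1,-1,-1,-1,-1],"translation":[[-0.03,-0.01,0],[-0.06,-0.02,-0.01],[-0.09,-0.03,-0.015],[-0.12,-0.045,-0.02],[-0.162,-0.06,-0.026],[-0.162,-0.06,-0.026],[-0.162,-0.06,-0.026],[-0.162,-0.06,-0.026]],"turn":[[0.264,-0.11,-0.853],[0.264,-0.11,-0.853],[0.264,-0.11,-0.853],[0.264,-0.11,-0.853],[0.264,-0.11,-0.853],[0.264,-0.11,-0.853],[0.264,-0.11,-0.853],[0.264,-0.11,-0.853]]}'
python3 - <<'E'
from plan import *
state();rows([505,-80,200],tool(70,45))
E
```

```text
clock: 8.38
position: [508.8, -89.4, 229.4]
orientation: [-2.73, -1.271, -0.357]
wrist_force: [0.2, -0.2, -1.6]
width: 43.0
t 8.38 p [508.8 -89.4 229.4] yaw 49.92 z [ 0.166  0.196 -0.966] F [ 0.2 -0.2 -1.6] M [-0.32  0.22 -0.02] w 43.0 q [ 1.42  0.66 -1.52  1.97  0.56  1.01 -1.  ]
T [-0.0099, -0.03, 0.0987] turn [0.2262, 0.6622, -0.3909]
```

```bash
python3 -m crank '{"gripper":[-1,-1,-1,-1,-1,-1,-1,-1],"translation":[[0,0,0.02],[0,-0.01,0.04],[-0.01,-0.02,0.06],[-0.01,-0.03,0.08],[-0.01,-0.03,0.099],[-0.01,-0.03,0.099],[-0.01,-0.03,0.099],[-0.01,-0.03,0.099]],"turn":[[0.226,0.662,-0.391],[0.226,0.662,-0.391],[0.226,0.662,-0.391],[0.226,0.662,-0.391],[0.226,0.662,-0.391],[0.226,0.662,-0.391],[0.226,0.662,-0.391],[0.226,0.662,-0.391]]}'
python3 - <<'E'
from plan import *
state();rows([505,-70,150],tool(70,60))
E
```

```text
clock: 9.05
position: [505.2, -78.9, 201.5]
orientation: [-2.095, -1.469, -0.864]
wrist_force: [0.0, 0.8, -0.7]
width: 43.0
t 9.05 p [505.2 -78.9 201.5] yaw 70.09 z [ 0.24   0.663 -0.709] F [ 0.   0.8 -0.7] M [-1.06  0.31 -0.02] w 43.0 q [ 1.58  1.11 -1.51  1.95  0.41  0.96 -0.33]
T [-0.1016, -0.0107, 0.1413] turn [-0.0015, 0.3372, 0.0012]
```

```bash
python3 -m crank '{"gripper":[-1,-1,-1,-1,-1,-1],"translation":[[-0.03,0,0.04],[-0.06,-0.005,0.08],[-0.1,-0.01,0.14],[-0.1,-0.01,0.14],[-0.1,-0.01,0.14],[-0.1,-0.01,0.14]],"turn":[[0,0.337,0],[0,0.337,0],[0,0.337,0],[0,0.337,0],[0,0.337,0],[0,0.337,0]]}'
python3 - <<'E'
from plan import *; from look import *
state()
im=[]
for c in("side","top"):
    s=snapshot(c);np.savez(c+"1.npz",P=cloud(s),f=s["frame"]);print(c,[(round(d["score"],2),np.round(d["location"],1)) for d in mark_of(c,"housing")[:2]])
    f=s["frame"][...,::-1]; im.append(cv2.resize(f[100:300,150:350] if c=="side" else f[110:260,160:310],(400,400)))
cv2.imwrite("pics/hold1.png",np.hstack(im))
rows([505,-70,80],tool(70,60));rows([505,-70,66],tool(70,60))
E
```

```text
clock: 9.55
position: [505.7, -70.8, 152.7]
orientation: [-1.895, -1.337, -1.092]
wrist_force: [-0.1, 0.2, -2.5]
width: 43.3
t 9.55 p [505.7 -70.8 152.7] yaw 70.69 z [ 0.294  0.812 -0.504] F [-0.1  0.2 -2.5] M [-1.32  0.37 -0.  ] w 43.3 q [ 1.63  1.39 -1.43  1.94  0.4   0.93 -0.16]
side [(0.89, array([503. , -88.8,  85.9]))]
top [(0.57, array([500.3, -87. ,  85. ]))]
T [-0.2038, -0.0032, 0.1215] turn [-0.0027, 0.0026, 0.0058]
T [-0.2442, -0.0034, 0.1449] turn [-0.0027, 0.0026, 0.0058]
```

View pics/hold1.png

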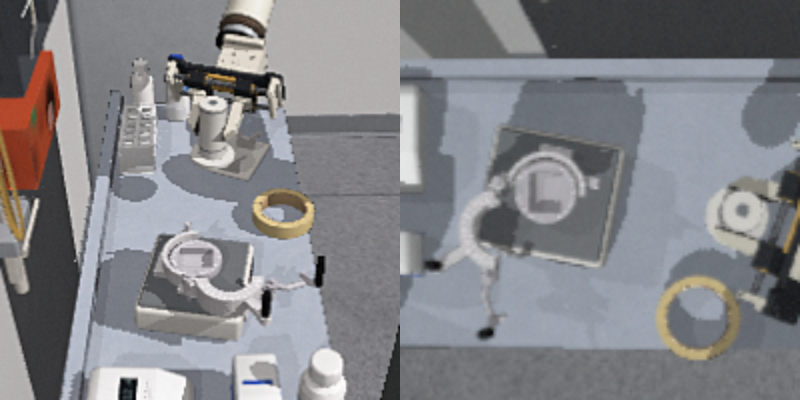

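Held upright near (210,130) in the left crop, with the foot down and clear. Lowering until contact.

```bash
python3 -m crank '{"gripper":[-1,-1,-1,-1,-1,-1,-1],"translation":[[-0.06,-0.003,0.035],[-0.12,-0.003,0.071],[-0.18,-0.003,0.107],[-0.22,-0.003,0.131],[-0.235,-0.003,0.14],[-0.235,-0.003,0.14],[-0.235,-0.003,0.14]],"turn":[[0,0,0.006],[0,0,0.006],[0,0,0.006],[0,0,0.006],[0,0,0.006],[0,0,0.006],[0,0,0.006]]}'
python3 - <<'E'
from plan import *
state()
E
python3 -m crank '{"gripper":[-1,-1,-1],"translation":[[-0.0058,0,0.0033],[-0.0087,0,0.005],[-0.0087,0,0.005]],"turn":[[0,0,0],[0,0,0],[0,0,0]]}'
python3 - <<'E'
from plan import *
state()
E
```

```text
clock: 10.33
position: [505.0, -69.1, 68.5]
orientation: [-1.893, -1.323, -1.093]
wrist_force: [0.0, -0.1, -2.1]
width: 43.3
t 10.33 p [505.  -69.1  68.5] yaw 69.63 z [ 0.295  0.816 -0.497] F [ 0.  -0.1 -2.1] M [-1.25  0.37 -0.01] w 43.3 q [ 1.6   1.5  -1.32  1.92  0.48  0.88 -0.09]
clock: 10.58
position: [504.7, -69.2, 64.8]
orientation: [-1.893, -1.323, -1.093]
wrist_force: [0.5, -0.1, -2.9]
width: 43.1
t 10.58 p [504.7 -69.2  64.8] yaw 69.64 z [ 0.294  0.816 -0.498] F [ 0.5 -0.1 -2.9] M [-1.35  0.44  0.05] w 43.1 q [ 1.6   1.5  -1.31  1.92  0.48  0.87 -0.09]
```

```bash
for i in 1 2; do python3 -m crank '{"gripper":[-1,-1],"translation":[[-0.0043,0,0.0025],[-0.0043,0,0.0025]],"turn":[[0,0,0],[0,0,0]]}' | grep -E 'pos|force'; done
```

```text
position: [505.0, -68.8, 64.5]
wrist_force: [-2.0, -1.5, 5.4]
position: [505.1, -68.5, 64.4]
wrist_force: [-3.1, -4.0, 10.7]
```

```bash
python3 -m crank '{"gripper":[1,1,1,1,1,1,1,1,1,1],"translation":[[0,0,0],[0,0,0],[0,0,0],[0,0,0],[0,0,0],[0,0,0],[0,0,0],[0,0,0],[0,0,0],[0,0,0]],"turn":[[0,0,0],[0,0,0],[0,0,0],[0,0,0],[0,0,0],[0,0,0],[0,0,0],[0,0,0],[0,0,0],[0,0,0]]}'
python3 -m crank '{"gripper":[1,1,1,1,1,1,1],"translation":[[0,0,-0.08],[0,0,-0.16],[0,0,-0.25],[-0.0,0,-0.35],[0.1,0,-0.45],[0.2,0,-0.5],[0.2,0,-0.5]],"turn":[[0,0,0],[0,0,0],[0,0,0],[0,0,0],[0,0,0],[0,0,0],[0,0,0]]}'
python3 - <<'E'
from plan import *; from look import *
state()
im=[]
for c in("side","top"):
    s=snapshot(c);P=cloud(s);np.savez(c+"2.npz",P=P,f=s["frame"]);print(c,[(round(d["score"],2),np.round(d["location"],1)) for d in mark_of(c,"housing")[:2]])
    P=P.reshape(-1,3);d=np.hypot(P[:,0]-500,P[:,1]+84)
    m=(d<30)&(abs(P[:,2]-115)<6);print("top face",m.sum(),P[m].mean(0),cv2.minEnclosingCircle(P[m][:,:2].astype(np.float32)))
    f=s["frame"][...,::-1]; im.append(cv2.resize(f[100:300,150:350] if c=="side" else f[110:260,160:310],(400,400)))
cv2.imwrite("pics/stand2.png",np.hstack(im))
rows([500,-84,220],tool(70,0))
E
```

```text
clock: 11.75
position: [504.5, -69.0, 61.3]
orientation: [-1.893, -1.323, -1.092]
wrist_force: [0.4, -0.6, 0.1]
width: 91.7
clock: 12.33
position: [472.8, -164.7, 195.0]
orientation: [-1.894, -1.327, -1.1]
wrist_force: [0.3, 0.0, 0.7]
width: 92.1
t 12.33 p [ 472.8 -164.7  195. ] yaw 70.21 z [ 0.299  0.814 -0.497] F [0.3 0.  0.7] M [-0.96  0.24 -0.07] w 92.1 q [ 1.74  1.36 -1.48  1.82  0.33  1.15 -0.08]
side [(0.76, array([499.2, -84.2,  -0.8])), (0.7, array([383.3, 357. ,   2.1]))]
top face 100 [498.59336469 -80.19154142 114.83485225] ((497.86126708984375, -83.9255142211914), 22.822649002075195)
top [(0.58, array([496.4, -84.7,  -1.2])), (0.5, array([429.4, 203. ,  84.2]))]
top face 172 [499.3238561  -82.56595497 115.64361473] ((499.69866943359375, -82.96927642822266), 22.126272201538086)
T [0.2356, 0.0023, 0.1896] turn [-0.0076, -1.3363, -0.0023]
```

View pics/stand2.png

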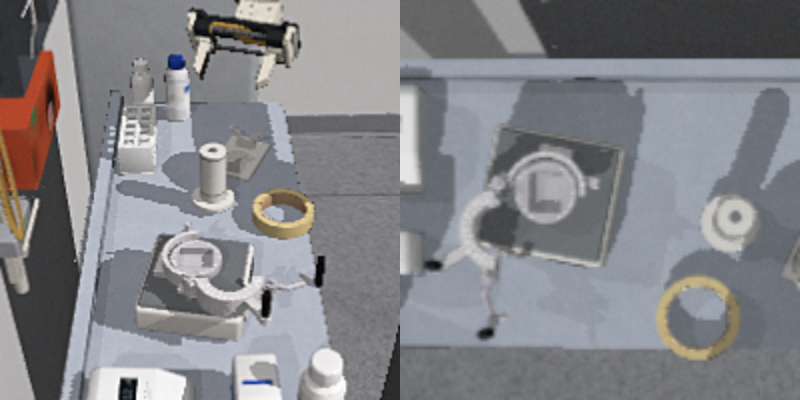

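Standing upright at (499,-83). The pocket shows as a rectangle near (545,190) in the right crop. Next I fit its angle and get ready for the regrasp.

```bash
cat > pocket.py <<'E'
from look import *
from scipy.optimize import minimize, differential_evolution
def fit(c,n=8):
    A=[];
    for _ in range(n): A.append(cloud(snapshot(c)))
    P=np.nanmedian(A,0).reshape(-1,3)
    P=P[(np.hypot(P[:,0]-529,P[:,1]-134)<42)&(P[:,2]>60)&(P[:,2]<90)]
    def cost(p):
        x,y,t,h=p; d=P[:,:2]-[x,y]
        a=d@[np.cos(t),np.sin(t)]; b=d@[-np.sin(t),np.cos(t)]
        k=1.0
        ins=1/(1+np.exp(-(24-abs(a))/k))/(1+np.exp(-(19-abs(b))/k))
        w=np.hypot(*d.T)<33
        return np.minimum((P[:,2]-(h-14*ins))**2,40)[w].mean()+0.0
    r=differential_evolution(cost,[(522,538),(127,142),(-.6,.25),(82,88)],seed=1)
    print(c,len(P),r.x.round(3),np.degrees(r.x[2]).round(1),r.fun)
    return r.x
E
python3 - <<'E'
from pocket import *
from plan import *
import warnings; warnings.simplefilter("ignore")
fit("top");s=snapshot("top");fit("side")
s=snapshot("top")
im=cv2.resize(s["frame"][160:205,190:240],None,fx=12,fy=12,interpolation=cv2.INTER_CUBIC)[...,::-1]
cv2.imwrite("pics/pocket3.png",im)
rows([500,-84,230],tool(70,30)); rows([499.4,-83.3,220],tool(70,0),([500,-84,230],tool(70,30)))
E
```

```text
top 482 [ 5.29643e+02  1.36209e+02 -5.10000e-02  8.71220e+01] -2.9 3.1435370049788394
side 431 [ 5.28006e+02  1.33448e+02 -3.30000e-02  8.64150e+01] -1.9 4.548449968675537
T [0.2618, 0.0003, 0.1752] turn [-0.0049, -0.6703, -0.0037]
T [-0.0154, -0.0027, 0.0296] turn [0.0, -0.6667, 0.0]
```

View pics/pocket3.png

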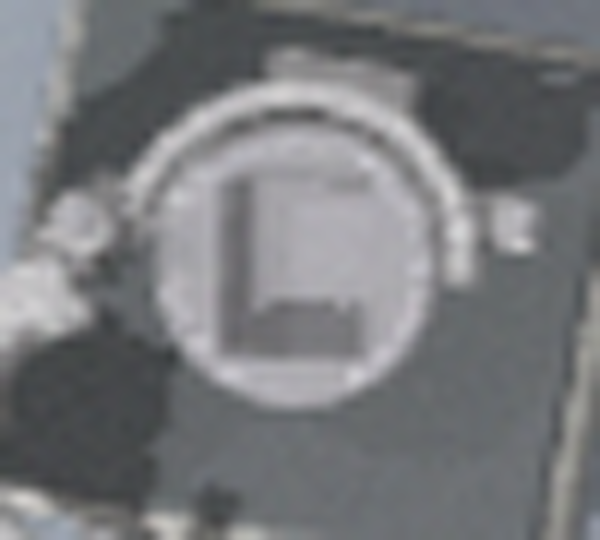

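```bash
python3 -m crank '{"gripper":[1,1,1,1,1,1],"translation":[[0.08,0,0.0],[0.15,0,0.05],[0.2,0,0.1],[0.262,0,0.175],[0.262,0,0.175],[0.262,0,0.175]],"turn":[[0,-0.67,0],[0,-0.67,0],[0,-0.67,0],[0,-0.67,0],[0,-0.67,0],[0,-0.67,0]]}'
python3 - <<'E'
from plan import *
state();rows([499.4,-83.3,220],tool(69.65,0))
E
```

```text
clock: 13.93
position: [500.4, -79.1, 232.6]
orientation: [-2.269, -1.608, -0.601]
wrist_force: [-0.1, -1.5, -0.0]
width: 91.8
t 13.93 p [500.4 -79.1 232.6] yaw 70.66 z [ 0.165  0.467 -0.869] F [-0.1 -1.5 -0. ] M [-0.6   0.12 -0.07] w 91.8 q [ 1.51  0.81 -1.49  1.93  0.36  1.01 -0.41]
T [-0.0332, 0.0015, 0.0295] turn [-0.005, -0.6591, 0.0217]
```

```bash
python3 -m crank '{"gripper":[1,1,1,1,1,1,1],"translation":[[-0.033,0,0.03],[-0.033,0,0.03],[-0.033,0,0.03],[-0.033,0,0.03],[-0.033,0,0.03],[-0.033,0,0.03],[-0.033,0,0.03]],"turn":[[0,-0.66,0.022],[0,-0.66,0.022],[0,-0.66,0.022],[0,-0.66,0.022],[0,-0.66,0.022],[0,-0.66,0.022],[0,-0.66,0.022]]}'
python3 - <<'E'
from plan import *
state();rows([499.4,-83.3,76],tool(69.65,0))
E
```

```text
clock: 14.52
position: [497.9, -88.4, 216.3]
orientation: [-2.577, -1.774, 0.002]
wrist_force: [0.3, -0.7, -0.8]
width: 92.0
t 14.52 p [497.9 -88.4 216.3] yaw 69.08 z [-0.008  0.01  -1.   ] F [ 0.3 -0.7 -0.8] M [-0.03 -0.06 -0.07] w 92.0 q [ 1.11  0.53 -1.26  1.89  0.54  1.14 -0.73]
T [0.0147, 0.004, 0.4679] turn [-0.0146, -0.0086, -0.0126]
```

```bash
python3 -m crank '{"gripper":[1,1,1,1,1],"translation":[[0.01,0.004,0.1],[0.014,0.004,0.2],[0.014,0.004,0.29],[0.014,0.004,0.29],[0.014,0.004,0.29]],"turn":[[0,0,0],[0,0,0],[0,0,0],[0,0,0],[0,0,0]]}' >/dev/null
python3 - <<'E'
from plan import *
state();rows([499.4,-83.3,76],tool(69.65,0))
E
```

```text
t 14.93 p [498.5 -85.4 128.5] yaw 68.85 z [-0.011  0.012 -1.   ] F [0.7 1.1 0.7] M [-0.02 -0.08 -0.01] w 91.5 q [ 1.    0.63 -1.13  1.97  0.67  1.   -0.83]
T [0.0063, 0.003, 0.1751] turn [-0.019, -0.0094, -0.0177]
```

```bash
python3 -m crank '{"gripper":[1,1,1,1,-1,-1,-1,-1,-1,-1,-1,-1],"translation":[[0.006,0.003,0.08],[0.006,0.003,0.175],[0.006,0.003,0.175],[0.006,0.003,0.175],[0.006,0.003,0.175],[0.006,0.003,0.175],[0.006,0.003,0.175],[0.006,0.003,0.175],[0.006,0.003,0.175],[0.006,0.003,0.175],[0.006,0.003,0.175],[0.006,0.003,0.175]],"turn":[[-0.019,-0.009,-0.018],[-0.019,-0.009,-0.018],[-0.019,-0.009,-0.018],[-0.019,-0.009,-0.018],[-0.019,-0.009,-0.018],[-0.019,-0.009,-0.018],[-0.019,-0.009,-0.018],[-0.019,-0.009,-0.018],[-0.019,-0.009,-0.018],[-0.019,-0.009,-0.018],[-0.019,-0.009,-0.018],[-0.019,-0.009,-0.018]]}' 30 >/dev/null
python3 - <<'E'
from plan import *
state()
E
```

```text
t 15.93 p [501.5 -81.7  77.9] yaw 69.91 z [ 0.005 -0.004 -1.   ] F [ 0.9  0.1 -2.6] M [-0.03 -0.31  0.04] w 43.7 q [ 0.92  0.69 -1.05  2.01  0.78  0.91 -0.9 ]
```

```bash
python3 -m crank '{"gripper":[-1,-1,-1,-1,-1,-1,-1],"translation":[[0,0,0],[0,0,0],[0,0,-0.1],[0,0,-0.2],[0,0,-0.3],[0,0,-0.4],[0,0,-0.4]],"turn":[[0,0,0],[0,0,0],[0,0,0],[0,0,0],[0,0,0],[0,0,0],[0,0,0]]}' >/dev/null
python3 - <<'E'
from plan import *
state();rows([529,137.2,200],tool(87.5,0))
E
```

```text
t 16.52 p [504.2 -80.6 202.6] yaw 69.93 z [ 0.012 -0.005 -1.   ] F [ 1.4  0.7 -2.7] M [ 0.04 -0.24  0.02] w 43.3 q [ 1.07  0.53 -1.24  1.92  0.58  1.1  -0.75]
T [0.7104, -0.1716, 0.0063] turn [0.0162, 0.0028, -0.3904]
```

```bash
python3 -m crank '{"gripper":[-1,-1,-1,-1,-1,-1,-1,-1,-1,-1],"translation":[[0.1,-0.02,0],[0.2,-0.05,0],[0.3,-0.07,0],[0.4,-0.1,0],[0.5,-0.12,0],[0.6,-0.145,0],[0.71,-0.172,0],[0.71,-0.172,0],[0.71,-0.172,0],[0.71,-0.172,0]],"turn":[[0.016,0,-0.39],[0.016,0,-0.39],[0.016,0,-0.39],[0.016,0,-0.39],[0.016,0,-0.39],[0.016,0,-0.39],[0.016,0,-0.39],[0.016,0,-0.39],[0.016,0,-0.39],[0.016,0,-0.39]]}' >/dev/null
python3 - <<'E'
from plan import *; from look import *
state()
for c in("side","top"):
    s=snapshot(c);P=cloud(s);print(c,[(round(d["score"],2),np.round(d["location"],1)) for d in mark_of(c,"housing")[:2]],[(round(d["score"],2),np.round(d["location"],1)) for d in mark_of(c,"port_top")[:1]])
    P=P.reshape(-1,3);m=(np.hypot(P[:,0]-529,P[:,1]-135)<45)&(abs(P[:,2]-139)<10)
    if m.sum()>10: print(m.sum(),P[m].mean(0),P[m].min(0),P[m].max(0))
rows([529,137.2,178],tool(87.5,0))
E
```

```text
t 17.35 p [525.1 136.1 196.1] yaw 87.52 z [-0.009 -0.002 -1.   ] F [-0.6 -0.8 -1.7] M [-0.03 -0.09 -0.  ] w 43.7 q [ 0.59  0.63 -1.22  1.83  0.64  1.16 -0.89]
side [(0.95, array([523.8, 132.3, 117.8]))] [(0.81, array([529.8, 130.8,  86.7]))]
258 [523.27022    147.94984586 138.50628317] [488.6612889  107.58858666 129.77370483] [557.23560968 169.44533699 148.59525421]
top [] []
T [0.0078, 0.0103, 0.0633] turn [-0.0097, 0.0023, -0.0039]
```

```bash
python3 -m crank '{"gripper":[-1,-1,-1,-1,-1],"translation":[[0.005,0.015,0.03],[0.005,0.015,0.06],[0.005,0.015,0.085],[0.005,0.015,0.085],[0.005,0.015,0.085]],"turn":[[-0.01,0.002,-0.004],[-0.01,0.002,-0.004],[-0.01,0.002,-0.004],[-0.01,0.002,-0.004],[-0.01,0.002,-0.004]]}' >/dev/null
python3 - <<'E'
from plan import *
state()
E
python3 -m crank '{"gripper":[-1,-1,-1,-1],"translation":[[0,0,0.008],[0,0,0.016],[0,0,0.024],[0,0,0.024]],"turn":[[0,0,0],[0,0,0],[0,0,0],[0,0,0]]}' >/dev/null
python3 - <<'E'
from plan import *
state()
E
```

```text
t 18.07 p [529.4 137.6 170.7] yaw 87.65 z [-0.001  0.    -1.   ] F [ 0.6  0.1 -1.3] M [ 0.03 -0.09  0.03] w 43.4 q [ 0.57  0.66 -1.18  1.85  0.68  1.12 -0.91]
t 18.4 p [530.  137.6 164.1] yaw 87.64 z [ 0. -0. -1.] F [-0.4 -0.  -2.3] M [-0.   -0.05  0.03] w 43.7 q [ 0.56  0.66 -1.18  1.85  0.69  1.11 -0.92]
```

```bash
for i in 1 2 3; do python3 -m crank '{"gripper":[-1,-1,-1],"translation":[[-0.001,0,0.004],[-0.001,0,0.008],[-0.001,0,0.008]],"turn":[[0,0,0],[0,0,0],[0,0,0]]}' |grep -E "pos|force"; done
```

```text
position: [530.1, 137.3, 161.9]
wrist_force: [0.0, 0.7, -2.4]
position: [530.0, 137.0, 159.5]
wrist_force: [0.3, -0.1, -1.2]
position: [530.0, 136.7, 157.0]
wrist_force: [0.1, -0.8, -2.1]
```

```bash
for i in 1 2; do python3 -m crank '{"gripper":[-1,-1,-1],"translation":[[0,0,0.004],[0,0,0.008],[0,0,0.008]],"turn":[[0,0,0],[0,0,0],[0,0,0]]}' |grep -E "pos|force"; done; python3 -c "
from plan import *; state()"
```

```text
position: [530.0, 136.7, 154.6]
wrist_force: [0.6, 0.0, -2.1]
position: [530.0, 136.7, 152.2]
wrist_force: [-0.6, -1.0, -1.8]
t 19.65 p [530.  136.7 152.2] yaw 87.63 z [ 0.  0. -1.] F [-0.6 -1.  -1.8] M [ 0.03 -0.08  0.01] w 43.5 q [ 0.55  0.68 -1.16  1.86  0.7   1.09 -0.93]
```

```bash
for i in 1 2 3; do python3 -m crank '{"gripper":[-1,-1],"translation":[[0,0,0.004],[0,0,0.004]],"turn":[[0,0,0],[0,0,0]]}' |grep -E "pos|force"; done; python3 -c "
from plan import *; state()"
```

```text
position: [530.1, 136.8, 151.1]
wrist_force: [-0.1, 0.8, -2.6]
position: [530.1, 137.0, 151.0]
wrist_force: [-2.1, -1.1, 5.3]
position: [530.0, 137.1, 150.8]
wrist_force: [-5.9, -2.5, 15.2]
t 20.15 p [530.  137.1 150.8] yaw 87.65 z [ 0.001 -0.001 -1.   ] F [-5.9 -2.5 15.2] M [-0.75  1.3  -0.02] w 43.7 q [ 0.55  0.68 -1.16  1.87  0.71  1.09 -0.93]
```

```bash
python3 -m crank '{"gripper":[1,1,1,1,1,1,1,1,1,1,1,1],"translation":[[0,0,0],[0,0,0],[0,0,0],[0,0,0],[0,0,0],[0,0,0],[0,0,0],[0,0,0],[0,0,-0.1],[0,0,-0.2],[0,0,-0.3],[0,0,-0.3]],"turn":[[0,0,0],[0,0,0],[0,0,0],[0,0,0],[0,0,0],[0,0,0],[0,0,0],[0,0,0],[0,0,0],[0,0,0],[0,0,0],[0,0,0]]}' >/dev/null
python3 - <<'E'
from plan import *
state();rows([420,250,245],tool(60))
E
python3 -m crank '{"gripper":[-1,-1,-1,-1,-1,-1],"translation":[[0.1,-0.1,0],[0.2,-0.2,0],[0.33,-0.37,0],[0.33,-0.37,0],[0.33,-0.37,0],[0.33,-0.37,0]],"turn":[[0,0,0],[0,0,0],[0,0,0],[0,0,0],[0,0,0],[0,0,0]]}' >/dev/null
python3 - <<'E'
from plan import *; from look import *
state()
im=[]
for c in("side","top"):
    s=snapshot(c);P=cloud(s);np.savez(c+"4.npz",P=P,f=s["frame"])
    for q in("housing","jaw_handle","latch_handle","latch_pivot","jaw_hinge"):print(c,q,[(round(d["score"],2),np.round(d["location"],1)) for d in mark_of(c,q)[:1]])
    P=P.reshape(-1,3);d=np.hypot(P[:,0]-529,P[:,1]-134.5)
    m=(d<30)&(abs(P[:,2]-190)<12);print("top",m.sum(),P[m].mean(0))
    m=(d<34)&(d>26)&(abs(P[:,2]-95)<14);print("flange",m.sum(),np.median(P[m],0))
    f=s["frame"][...,::-1]; im.append(cv2.resize(f[180:300,180:340] if c=="side" else f[130:250,150:310],(480,360)))
cv2.imwrite("pics/seat4.png",np.hstack(im)[:, :960]) if 0 else cv2.imwrite("pics/seat4.png",cv2.resize(np.hstack(im),(800,300)))
E
```

```text
t 21.15 p [532.7 139.  244.3] yaw 87.65 z [ 0.008  0.003 -1.   ] F [0.6 0.3 0.5] M [ 0.03 -0.18  0.01] w 91.5 q [ 0.62  0.58 -1.27  1.78  0.59  1.23 -0.85]
T [0.3543, -0.3905, -0.0042] turn [0.0089, -0.0065, 0.6145]
t 21.65 p [422.2 241.1 238.9] yaw 87.85 z [ 0.002 -0.001 -1.   ] F [ 1.1 -0.8 -0.5] M [-0.04 -0.06 -0.04] w 56.2 q [ 0.5   0.47 -1.34  1.92  0.51  1.16 -1.08]
side housing [(0.8, array([529.6, 137. ,  72.3]))]
side jaw_handle [(0.59, array([445.8, 256.9, 136.2]))]
side latch_handle [(0.71, array([364.7, 195.7, 135.9]))]
side latch_pivot [(0.63, array([431.3, 195.8,  81.6]))]
side jaw_hinge [(0.8, array([537.4, 188.8,  87.9]))]
top 177 [528.67984215 138.75314196 187.09279624]
flange 109 [530.83864418 149.88714461  93.37790807]
top housing [(0.91, array([530. , 136.2,  69. ]))]
top jaw_handle [(0.61, array([439.1, 253.3, 141.4]))]
top latch_handle [(0.54, array([368.1, 197.2, 138. ]))]
top latch_pivot [(0.46, array([427.9, 206.4,  84.5]))]
top jaw_hinge [(0.95, array([540. , 188.6,  88.2]))]
top 195 [529.2508455  134.36090667 188.51911951]
flange 109 [516.0248662  122.20550189  93.79657422]
```

View pics/seat4.png

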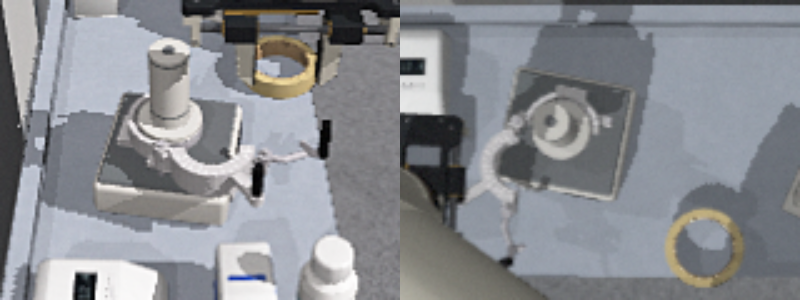

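Seated: the foot is in, the flange top is at z≈93 and the housing top at 188. Jaw and latch posts are near (258,180) and (325,138) in the left crop. Next is the jaw.

```bash
cat > arc.py <<'E'
from plan import *
C=np.array([529,135.]);th=np.radians(-10.5);X=np.array([np.cos(th),np.sin(th)]);Y=np.array([-X[1],X[0]])
H=C+54*Y
def jp(phi,z,off=25,r=118.5,c=H):
    a=np.radians(phi);e=np.array([np.cos(a),np.sin(a)]);t=np.array([-e[1],e[0]])
    return np.r_[c+r*e-off*t,z]
def arc(phis,z,yaw_off,off=25,r=118.5,c=H):
    o=telemetry.get_obs();p0,r0=o["position"],R.from_rotvec(o["orientation"])
    T=[];U=[]
    for f in phis:
        T.append((r0.inv().apply(jp(f,z,off,r,c)-p0)/300).round(3).tolist());U.append(((r0.inv()*tool(f+yaw_off)).as_rotvec()/(np.pi/4)).round(3).tolist())
    print("T",str(T).replace(" ",""));print("turn",str(U).replace(" ",""))
E
python3 - <<'E'
from arc import *
state();p=jp(144.5,230,42);print(p);a=rows(p,tool(144.5));rows(jp(144.5,114,42),tool(144.5),a)
E
```

```text
t 22.25 p [423.4 240.1 238.8] yaw 87.61 z [ 0.  0. -1.] F [-0.   0.4  1.3] M [ 0.01 -0.1  -0.02] w 8.5 q [ 0.5   0.47 -1.34  1.92  0.5   1.16 -1.08]
[466.75755359 291.10191703 230.        ]
T [0.1757, 0.1375, 0.0294] turn [0.0005, -0.0002, -1.2642]
T [0.0, -0.0, 0.3867] turn [0.0, 0.0, 0.0]
```

```bash
python3 -m crank '{"gripper":[-1,-1,-1,-1,-1],"translation":[[0.1,0.07,0.03],[0.176,0.137,0.03],[0.176,0.137,0.03],[0.176,0.137,0.03],[0.176,0.137,0.03]],"turn":[[0,0,-0.7],[0,0,-0.7],[0,0,-0.7],[0,0,-0.7],[0,0,-0.7]]}' >/dev/null
python3 -m crank '{"gripper":[-1,-1,-1,-1,-1,-1],"translation":[[0,0,0],[0,0,0],[0,0,0],[0,0,0],[0,0,0],[0,0,0]],"turn":[[0,0,-0.56],[0,0,-0.56],[0,0,-0.56],[0,0,-0.56],[0,0,-0.56],[0,0,-0.56]]}' >/dev/null
python3 - <<'E'
from arc import *
state();rows(jp(144.5,114,42),tool(144.5))
E
```

```text
t 23.17 p [466.5 291.4 229.7] yaw 144.2 z [-0.     0.001 -1.   ] F [0.8 0.7 0.7] M [ 0.08 -0.14  0.  ] w 0.7 q [ 0.37  0.74 -1.43  1.78  0.76  1.32 -0.3 ]
T [-0.0015, -0.0004, 0.3856] turn [0.0005, -0.0007, -0.0067]
```

```bash
python3 -m crank '{"gripper":[-1,-1,-1,-1,-1,-1],"translation":[[0,0,0.1],[0,0,0.2],[0,0,0.3],[0,0,0.386],[0,0,0.386],[0,0,0.386]],"turn":[[0,0,0],[0,0,0],[0,0,0],[0,0,0],[0,0,0],[0,0,0]]}' >/dev/null
python3 - <<'E'
from arc import *
state();arc([138,141,145,149,153,157,161,165,169,173,177,181],114,0)
E
```

```text
t 23.67 p [465.9 291.1 113.7] yaw 144.27 z [-0.001 -0.001 -1.   ] F [-0.1 -0.2  0.6] M [ 0.1  -0.18 -0.04] w 0.6 q [ 0.28  0.85 -1.27  1.88  0.91  1.15 -0.39]
T [[-0.014,-0.011,-0.001],[-0.008,-0.031,-0.001],[-0.002,-0.058,-0.001],[0.003,-0.086,-0.001],[0.005,-0.114,-0.001],[0.006,-0.142,-0.001],[0.005,-0.171,-0.001],[0.001,-0.199,-0.001],[-0.004,-0.226,-0.001],[-0.011,-0.253,-0.001],[-0.02,-0.28,-0.001],[-0.031,-0.306,-0.001]]
turn [[-0.002,-0.001,0.139],[-0.002,-0.001,0.073],[-0.002,-0.001,-0.016],[-0.002,-0.001,-0.105],[-0.002,-0.001,-0.194],[-0.002,-0.001,-0.283],[-0.002,-0.001,-0.372],[-0.002,-0.001,-0.461],[-0.002,-0.001,-0.549],[-0.002,-0.001,-0.638],[-0.002,-0.001,-0.727],[-0.002,-0.001,-0.816]]
```

```bash
python3 -m crank '{"gripper":[-1,-1,-1,-1,-1,-1,-1,-1,-1,-1,-1,-1],"translation":[[-0.014,-0.011,0],[-0.008,-0.031,0],[-0.002,-0.058,0],[0.003,-0.086,0],[0.005,-0.114,0],[0.006,-0.142,0],[0.005,-0.171,0],[0.001,-0.199,0],[-0.004,-0.226,0],[-0.011,-0.253,0],[-0.02,-0.28,0],[-0.031,-0.306,0]],"turn":[[0,0,0],[0,0,0],[0,0,-0.016],[0,0,-0.105],[0,0,-0.194],[0,0,-0.283],[0,0,-0.372],[0,0,-0.461],[0,0,-0.549],[0,0,-0.638],[0,0,-0.727],[0,0,-0.816]]}'
python3 - <<'E'
from arc import *; from look import *
state();arc([185,189,193,197,201,205,209,213,216,219,222],114,0)
s=snapshot("side");print(mark_of("side","jaw_handle")[:1],mark_of("side","latch_handle")[:1]);snapshot("top");print(mark_of("top","latch_handle")[:1])
E
```

```text
clock: 24.67
position: [420.3, 211.3, 115.3]
orientation: [-0.036, 3.139, 0.002]
wrist_force: [-0.2, 2.3, 1.1]
width: 0.1
t 24.67 p [420.3 211.3 115.3] yaw -178.7 z [ 0.002  0.001 -1.   ] F [-0.2  2.3  1.1] M [ 0.32 -0.04 -0.02] w 0.1 q [ 0.53  0.88 -1.46  2.07  0.98  1.18  0.22]
T [[0.006,-0.029,0.004],[0.009,-0.057,0.004],[0.01,-0.085,0.004],[0.01,-0.113,0.004],[0.007,-0.141,0.004],[0.002,-0.169,0.004],[-0.005,-0.196,0.004],[-0.013,-0.223,0.004],[-0.021,-0.243,0.004],[-0.03,-0.262,0.004],[-0.039,-0.281,0.004]]
turn [[0.001,0.003,-0.082],[0.001,0.003,-0.171],[0.001,0.003,-0.26],[0.001,0.003,-0.349],[0.001,0.003,-0.438],[0.001,0.003,-0.527],[0.001,0.003,-0.616],[0.001,0.003,-0.704],[0.001,0.003,-0.771],[0.0,0.003,-0.838],[0.0,0.003,-0.904]]
[{'location': [420.7, 189.7, 136.7], 'score': 0.66}] []
[]
```

```bash
python3 -m crank '{"gripper":[-1,-1,-1,-1,-1,-1,-1,-1,-1,-1],"translation":[[0.006,-0.029,0],[0.009,-0.057,0],[0.01,-0.085,0],[0.01,-0.113,0],[0.007,-0.141,0],[0.002,-0.169,0],[-0.005,-0.196,0],[-0.013,-0.223,0],[-0.021,-0.243,0],[-0.021,-0.243,0]],"turn":[[0,0,-0.082],[0,0,-0.171],[0,0,-0.26],[0,0,-0.349],[0,0,-0.438],[0,0,-0.527],[0,0,-0.616],[0,0,-0.704],[0,0,-0.771],[0,0,-0.771]]}'
python3 - <<'E'
from arc import *; from look import *
state();arc([219,221,223,225],114,0)
s=snapshot("side");print(mark_of("side","jaw_handle")[:1],mark_of("side","latch_handle")[:1]);
E
```

```text
clock: 25.75
position: [428.9, 138.1, 114.2]
orientation: [-0.963, 2.99, -0.001]
wrist_force: [0.7, 0.0, 0.8]
width: 0.3
t 25.75 p [428.9 138.1 114.2] yaw -144.29 z [ 0.001 -0.    -1.   ] F [0.7 0.  0.8] M [ 0.15 -0.12  0.04] w 0.3 q [ 0.72  0.91 -1.51  2.11  1.01  1.2   0.93]
T [[0.004,-0.018,0.001],[0.006,-0.032,0.001],[0.007,-0.046,0.001],[0.008,-0.06,0.001]]
turn [[-0.001,0.001,-0.073],[-0.001,0.001,-0.118],[-0.001,0.001,-0.162],[-0.001,0.001,-0.207]]
[{'location': [444.1, 121.6, 137.8], 'score': 0.89}] [{'location': [473.1, 26.9, 135.4], 'score': 0.4}]
```

```bash
python3 -m crank '{"gripper":[-1,-1,-1,-1,-1],"translation":[[0.004,-0.018,0],[0.006,-0.032,0],[0.007,-0.046,0],[0.008,-0.055,0],[0.008,-0.055,0]],"turn":[[0,0,-0.073],[0,0,-0.118],[0,0,-0.162],[0,0,-0.2],[0,0,-0.2]]}'
python3 - <<'E'
from arc import *; from look import *
state()
s=snapshot("side");print(mark_of("side","jaw_handle")[:1],mark_of("side","latch_handle")[:1],mark_of("side","latch_pivot")[:1]);
E
python3 -m crank '{"gripper":[-1,-1],"translation":[[0,-0.006,0],[0,-0.006,0]],"turn":[[0,0,0],[0,0,0]]}'|grep -E "posi|force"
```

```text
clock: 26.32
position: [435.8, 124.2, 114.1]
orientation: [-1.195, 2.905, 0.0]
wrist_force: [-1.0, 0.5, 0.0]
width: 0.3
t 26.32 p [435.8 124.2 114.1] yaw -135.26 z [ 0.  0. -1.] F [-1.   0.5  0. ] M [ 0.16 -0.01 -0.03] w 0.3 q [ 0.75  0.92 -1.51  2.11  1.01  1.21  1.12]
[{'location': [456.1, 107.2, 138.4], 'score': 0.74}] [{'location': [490.9, 16.3, 140.5], 'score': 0.46}] [{'location': [506.8, 78.5, 84.3], 'score': 0.46}]
position: [436.1, 123.9, 114.1]
wrist_force: [-2.8, 3.4, 1.3]
```

```bash
for i in 1 2 ; do python3 -m crank '{"gripper":[-1,-1],"translation":[[0,-0.008,0],[0,-0.008,0]],"turn":[[0,0,0],[0,0,0]]}'|grep -E "posi|force"; done
```

```text
position: [436.2, 123.8, 114.1]
wrist_force: [-6.8, 7.4, 1.9]
position: [436.3, 123.6, 114.2]
wrist_force: [-10.3, 10.8, 2.3]
```

Jaw is on its hard stop (15 N, no motion). Backing off and repositioning for the latch.

```bash
python3 -m crank '{"gripper":[-1,-1,-1,-1,-1,-1],"translation":[[0,0.05,0],[0,0.05,0],[0,0.05,-0.1],[0,0.05,-0.2],[0,0.05,-0.3],[0,0.05,-0.3]],"turn":[[0,0,0],[0,0,0],[0,0,0],[0,0,0],[0,0,0],[0,0,0]]}' >/dev/null
python3 -m crank '{"gripper":[-1,-1,-1,-1,-1,-1,-1],"translation":[[0,0,0],[0,0,0],[0,0,0],[0,0,0],[0,0,0],[0,0,0],[0,0,0]],"turn":[[0,0,0.95],[0,0,0.95],[0,0,0.95],[0,0,0.95],[0,0,0.95],[0,0,0.95],[0,0,0.95]]}' >/dev/null
python3 -m crank '{"gripper":[-1,-1,-1,-1,-1,-1,-1],"translation":[[0,0,0],[0,0,0],[0,0,0],[0,0,0],[0,0,0],[0,0,0],[0,0,0]],"turn":[[0,0,0.95],[0,0,0.95],[0,0,0.95],[0,0,0.95],[0,0,0.95],[0,0,0.95],[0,0,0.95]]}' >/dev/null
cat >> arc.py <<'E'
Pv=C-14*X-56*Y
def lp(phi,z,off=25,r=63,frac=.8,phi0=258):
    f=phi0+(phi-phi0)*frac;a=np.radians(phi);b=np.radians(f)
    return np.r_[Pv+r*np.array([np.cos(a),np.sin(a)])-off*np.array([-np.sin(b),np.cos(b)]),z],tool(f-180)
def larc(phis,z,off=25):
    o=telemetry.get_obs();p0,r0=o["position"],R.from_rotvec(o["orientation"]);T=[];U=[]
    for f in phis:
        p,r=lp(f,z,off);T.append((r0.inv().apply(p-p0)/300).round(3).tolist());U.append(((r0.inv()*r).as_rotvec()/(np.pi/4)).round(3).tolist())
    print("T",str(T).replace(" ",""));print("turn",str(U).replace(" ",""))
E
python3 - <<'E'
from arc import *; from look import *
state()
for c in("side","top"):
    snapshot(c)
    for q in("jaw_handle","latch_handle","latch_pivot"):print(c,q,[(round(d["score"],2),np.round(d["location"],1)) for d in mark_of(c,q)[:1]])
print(Pv);p,r=lp(258,200,45);print(p);rows(p,r)
E
```

```text
t 28.68 p [430.  129.4 204. ] yaw 139.21 z [ 0.001 -0.001 -1.   ] F [-0.3 -0.6  0.1] M [ 0.06 -0.2   0.07] w 0.5 q [ 0.67  0.33 -1.18  2.04  0.37  1.    0.16]
side jaw_handle [(0.67, array([452.6, 110.2, 139.1]))]
side latch_handle [(0.73, array([ 634.3, -372.3,   -3.3]))]
side latch_pivot [(0.41, array([508.6,  76.9,  80.9]))]
top jaw_handle [(0.73, array([450.4, 105.6, 142.2]))]
top latch_handle [(0.63, array([495.2,  22.1, 136.7]))]
top latch_pivot [(0.62, array([ 634.3, -372. ,   -6.4]))]
[505.02924187  82.48902253]
[447.91416331  30.22174977 200.        ]
T [-0.2616, -0.2124, 0.0129] turn [0.0003, -0.0005, 1.3629]
```

```bash
python3 -m crank '{"gripper":[-1,-1,-1,-1,-1],"translation":[[-0.1,-0.08,0],[-0.2,-0.15,0],[-0.262,-0.212,0],[-0.262,-0.212,0],[-0.262,-0.212,0]],"turn":[[0,0,0.7],[0,0,0.7],[0,0,0.7],[0,0,0.7],[0,0,0.7]]}' >/dev/null
python3 -m crank '{"gripper":[-1,-1,-1,-1,-1,-1],"translation":[[0,0,0],[0,0,0],[0,0,0],[0,0,0],[0,0,0],[0,0,0]],"turn":[[0,0,0.66],[0,0,0.66],[0,0,0.66],[0,0,0.66],[0,0,0.66],[0,0,0.66]]}' >/dev/null
python3 - <<'E'
from arc import *
state();p,r=lp(258,114,45);rows(p,r)
E
```

```text
t 30.0 p [448.   30.3 204. ] yaw 78.23 z [ 0. -0. -1.] F [ 0.7 -1.1  0.2] M [-0.02 -0.06  0.01] w 0.4 q [ 0.71  0.24 -0.94  2.05  0.24  0.97 -0.55]
T [-0.0004, -0.0002, 0.3] turn [0.0005, -0.0001, 0.0051]
```

```bash
python3 -m crank '{"gripper":[-1,-1,-1,-1,-1],"translation":[[0,0,0.1],[0,0,0.2],[0,0,0.3],[0,0,0.3],[0,0,0.3]],"turn":[[0,0,0],[0,0,0],[0,0,0],[0,0,0],[0,0,0]]}' >/dev/null
python3 - <<'E'
from arc import *
state();larc([250,258,264,270,276,282,288,294,300,306,312,318],114)
E
```

```text
t 30.42 p [446.7  30.8 113.2] yaw 78.26 z [-0.003  0.001 -1.   ] F [0.3 0.6 0.8] M [-0.02 -0.16  0.03] w 0.5 q [ 0.59  0.4  -0.84  2.13  0.42  0.79 -0.72]
T [[0.01,0.043,-0.003],[-0.001,0.071,-0.003],[-0.007,0.093,-0.003],[-0.011,0.116,-0.003],[-0.012,0.139,-0.003],[-0.011,0.161,-0.003],[-0.008,0.183,-0.003],[-0.002,0.205,-0.003],[0.006,0.226,-0.003],[0.016,0.245,-0.003],[0.027,0.264,-0.003],[0.041,0.281,-0.004]]
turn [[-0.005,-0.001,0.148],[-0.005,-0.001,0.006],[-0.005,-0.001,-0.101],[-0.005,-0.001,-0.208],[-0.005,-0.002,-0.314],[-0.004,-0.002,-0.421],[-0.004,-0.002,-0.528],[-0.004,-0.002,-0.634],[-0.004,-0.002,-0.741],[-0.004,-0.002,-0.848],[-0.004,-0.003,-0.954],[-0.004,-0.003,-1.061]]
```

```bash
python3 -m crank '{"gripper":[-1,-1,-1,-1,-1,-1,-1,-1,-1,-1,-1],"translation":[[0.005,0.043,0],[-0.001,0.071,0],[-0.007,0.093,0],[-0.011,0.116,0],[-0.012,0.139,0],[-0.011,0.161,0],[-0.008,0.183,0],[-0.002,0.205,0],[0.006,0.226,0],[0.016,0.245,0],[0.016,0.245,0]],"turn":[[0,0,0],[0,0,0],[0,0,-0.1],[0,0,-0.208],[0,0,-0.314],[0,0,-0.421],[0,0,-0.528],[0,0,-0.634],[0,0,-0.741],[0,0,-0.848],[0,0,-0.848]]}'
python3 - <<'E'
from arc import *; from look import *
state();larc([312,318,323,327,331,334,336],114)
for c in("side","top"):
    snapshot(c)
    for q in("jaw_handle","latch_handle"):print(c,q,[(round(d["score"],2),np.round(d["location"],1)) for d in mark_of(c,q)[:1]])
E
```

```text
clock: 31.33
position: [523.3, 19.5, 115.9]
orientation: [1.655, 2.667, 0.004]
wrist_force: [0.7, -0.2, -0.0]
width: 0.6
t 31.33 p [523.3  19.5 115.9] yaw 116.37 z [ 0.004  0.001 -1.   ] F [ 0.7 -0.2 -0. ] M [-0.05 -0.11  0.03] w 0.6 q [ 0.65  0.57 -0.94  1.95  0.59  0.91 -0.13]
T [[0.006,0.012,0.006],[0.006,0.034,0.006],[0.008,0.052,0.006],[0.01,0.066,0.007],[0.014,0.08,0.007],[0.017,0.09,0.007],[0.019,0.097,0.007]]
turn [[0.004,0.001,-0.107],[0.004,0.001,-0.214],[0.004,0.002,-0.303],[0.004,0.002,-0.374],[0.004,0.002,-0.445],[0.004,0.002,-0.498],[0.004,0.002,-0.534]]
side jaw_handle [(0.78, array([452.6, 108.3, 137.2]))]
side latch_handle [(0.7, array([385.3, 354.8,   1.4]))]
top jaw_handle [(0.51, array([452.5, 104.2, 142.3]))]
top latch_handle []
```

```bash
python3 -m crank '{"gripper":[-1,-1,-1,-1,-1,-1],"translation":[[0.006,0.012,0.005],[0.006,0.034,0.006],[0.008,0.052,0.006],[0.01,0.066,0.006],[0.014,0.08,0.006],[0.014,0.08,0.006]],"turn":[[0,0,-0.107],[0,0,-0.214],[0,0,-0.303],[0,0,-0.374],[0,0,-0.445],[0,0,-0.445]]}' 
python3 -m crank '{"gripper":[-1,-1],"translation":[[0,0.007,0],[0,0.007,0]],"turn":[[0,0,0],[0,0,0]]}' |grep -E "pos|force"
python3 -m crank '{"gripper":[-1,-1],"translation":[[0,0.007,0],[0,0.007,0]],"turn":[[0,0,0],[0,0,0]]}' |grep -E "pos|force"
python3 - <<'E'
from arc import *; from look import *
state()
for c in("side","top"):
    s=snapshot(c)
    for q in("jaw_handle","latch_handle"):print(c,q,[(round(d["score"],2),np.round(d["location"],1)) for d in mark_of(c,q)[:1]])
print(lp(332.7,114))
E
```

```text
clock: 32.13
position: [540.9, 34.4, 112.4]
orientation: [1.169, 2.916, 0.001]
wrist_force: [-0.2, 0.2, 0.3]
width: 0.6
position: [541.8, 35.7, 112.3]
wrist_force: [-0.0, -0.1, 0.3]
position: [543.3, 37.3, 112.3]
wrist_force: [-1.2, -0.7, -0.8]
t 32.47 p [543.3  37.3 112.3] yaw 136.2 z [ 0. -0. -1.] F [-1.2 -0.7 -0.8] M [-0.07 -0.01 -0.02] w 0.9 q [ 0.64  0.65 -1.    1.9   0.67  0.97  0.13]
side jaw_handle [(0.75, array([452.7, 106.6, 140.1]))]
side latch_handle [(0.45, array([560.5,  51.5, 134.2]))]
top jaw_handle [(0.84, array([452.8, 106.2, 142.3]))]
top latch_handle [(0.71, array([540.5, 188.8,  87.6]))]
(array([544.2061874 ,  35.08571394, 114.        ]), Rotation.from_matrix(array([[-7.40335466e-01,  6.72237605e-01,  8.23253631e-17],
                            [ 6.72237605e-01,  7.40335466e-01,  9.06649459e-17],
                            [ 6.16297582e-33,  1.22464680e-16, -1.00000000e+00]])))
```

Latch is nearly home; I keep pressing until it reaches the stop.

```bash
for i in 1 2 3 4; do python3 -m crank '{"gripper":[-1,-1],"translation":[[0,0.006,0],[0,0.006,0]],"turn":[[0,0,0],[0,0,0]]}' |grep -E "pos|force"; done
```

```text
position: [544.0, 37.7, 112.1]
wrist_force: [-3.4, -2.1, 3.2]
position: [544.3, 37.8, 112.0]
wrist_force: [-8.1, -5.7, 7.3]
position: [544.4, 37.9, 111.9]
wrist_force: [-11.4, -9.5, 11.5]
position: [544.6, 38.0, 111.8]
wrist_force: [-14.9, -10.4, 15.5]
```

```bash
python3 -m crank '{"gripper":[-1,-1,-1,-1,-1,-1,-1],"translation":[[0,-0.04,0],[0,-0.08,0],[0,-0.12,-0.05],[0,-0.15,-0.15],[-0.1,-0.2,-0.3],[-0.2,-0.35,-0.4],[-0.2,-0.35,-0.4]],"turn":[[0,0,0],[0,0,0],[0,0,0],[0,0,0],[0,0,0],[0,0,0],[0,0,0]]}' |grep -E "pos|force"
python3 - <<'E'
from arc import *; from look import *
im=[]
for c in("side","top"):
    s=snapshot(c);P=cloud(s).reshape(-1,3)
    for q in("housing","jaw_handle","latch_handle","latch_pivot","soap_bottle","saline_bottle","capped_bottle","tape_roll"):print(c,q,[(round(d["score"],2),np.round(d["location"],1)) for d in mark_of(c,q)[:1]])
    for n,x,y in(("jaw",451.7,107.6),("latch",560.7,53.8)):
        m=(np.hypot(P[:,0]-x,P[:,1]-y)<20)&(P[:,2]>125)&(P[:,2]<150);print(n,m.sum(),P[m].mean(0).round(1))
    m=(np.hypot(P[:,0]-529,P[:,1]-135)<24)&(P[:,2]>180)&(P[:,2]<196);print("top",P[m].mean(0).round(1))
    f=s["frame"][...,::-1]; im.append(cv2.resize(f[180:300,180:340] if c=="side" else f[130:250,150:310],(400,300),interpolation=cv2.INTER_CUBIC))
cv2.imwrite("pics/end.png",np.hstack(im));state()
E
```

```text
position: [520.9, -76.0, 234.9]
wrist_force: [1.3, -0.3, -0.3]
side housing []
side jaw_handle [(0.92, array([453.3, 107.1, 140.9]))]
side latch_handle [(0.64, array([562.7,  54.1, 133.3]))]
side latch_pivot [(0.2, array([456.4, 108.1, 139.4]))]
side soap_bottle [(0.59, array([384. , 357.3,  -0.9]))]
side saline_bottle [(0.55, array([ 634.7, -373. ,   -2.2]))]
side capped_bottle [(0.81, array([ 561.7, -371.9,   -3.6]))]
side tape_roll [(0.59, array([385.1, -44.1,   0.7]))]
jaw 28 [451.6 109.5 133.9]
latch 21 [560.   56.5 135. ]
top [528.9 138.4 187.6]
top housing [(0.8, array([530.3, 134.1,  72.9]))]
top jaw_handle [(0.82, array([454.1, 101.6, 144.9]))]
top latch_handle [(0.45, array([561.1,  56.7, 138.8]))]
top latch_pivot [(0.55, array([508.8,  84.2,  79.1]))]
top soap_bottle [(0.78, array([387.5, 358.8,  -6.5]))]
top saline_bottle []
top capped_bottle [(0.66, array([ 5.651e+02, -3.778e+02,  2.000e-01]))]
top tape_roll [(0.73, array([383.1, -44.8,  -0.8]))]
jaw 13 [451.6 108.3 138.7]
latch 15 [561.   53.6 138.2]
top [529.4 134.6 188.6]
t 34.92 p [519.2 -74.9 232.2] yaw 136.24 z [ 0.  0. -1.] F [-0.3 -0.1 -0.4] M [ 0.08 -0.17  0.06] w 0.5 q [ 1.    0.48 -1.17  1.84  0.48  1.14  0.47]
```

View pics/end.png

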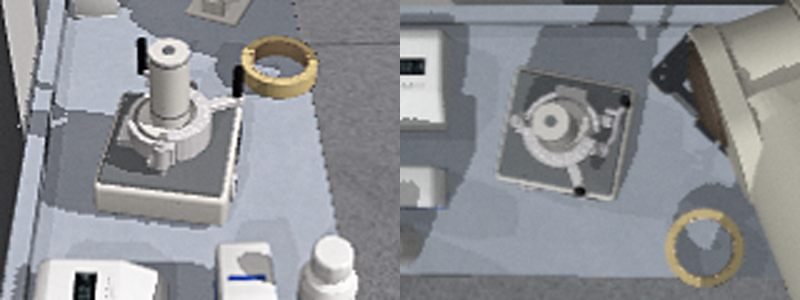

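Clamp ring closed round the flanges. The jaw post (580,190 in the right crop) and the latch post (624,100) are at their shut positions, and the bystanders have not moved. Handing in.

```bash
python3 -c "
from station import robot
print(robot.sign_off())"
```

```text
the job is handed in; nothing more can be done
None
```

The job is done and was handed in at about 35 s on the clock. I took the housing from the cradle, stood it foot down on the cart, let go, and took it again from above. The foot dropped straight into the pocket at the angle I had measured with the cameras, so I did not need to turn it to feel for the pocket. I then let go and swung the jaw and the latch shut.

**Last checks:**
- **Seating:** the housing top was at about 188 mm. The flange top was at about 93 mm when I checked before closing the clamp.
- **Jaw and latch:** both posts were within about 3 mm of their shut positions. Each had been pressed against its stop: about 15 N sideways at the jaw, 18 N at the latch, with less than half a millimetre of movement. The latch press also showed about 15 N upward on the wrist, which I did not explain.
- **Bottles and tape roll:** they had not moved, within camera accuracy.
- **Robot:** it was clear of everything, with the gripper empty.

**Failed or disagreed:**
- One attempt to tilt the housing outward ran into joint limits in free air, so I stood it up sideways instead.
- In the last pictures the side camera's network missed the housing and gave a weak, wrong latch pivot, and the top camera's missed the saline bottle. The other camera found each of these in the right place.

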